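# Re-index a ratcheted sample-tube carousel from its home stop

## Task

The tube carousel has lost its count: flip its pawl off the ratchet by the ball-ended lever, turn the knob back (anticlockwise from above) until the wheel's lug rests gently on the home stop, and flip the pawl down onto the teeth again. Then advance the wheel (clockwise) two notches from home, one at a time: each time the pawl drops in behind a tooth, draw the wheel back until the tooth rests gently on the pawl, and leave it resting so on the second notch, pawl down. Never force the wheel hard against the pawl or the stop, and leave the bottles, beaker and other loose things where they are.

Things in the scene. Friction and masses are not known exactly. Their poses are not given: they have to be found in the camera images.
- station: White box 240 x 240 x 40 mm high, fixed; origin under its centre; the wheel's upright axis passes through it. Pawl bracket at its +y side (22 x 12 mm, centre x -50, y 104, top 90 mm), black reading head at +x (26 x 50 mm, centre x 105, top 75 mm), a vial on the -x -y corner of the deck. Wheel 170 mm across, 12 steel ratchet teeth 8 mm high on its upper face, 76 mm from the axis.
- knob_grip (a point): Middle of the knob, on the wheel's axis, 108 mm above the table. The knob is an upright black bar 46 mm long (x of this frame, which turns with the wheel), 14 mm thick (y), 85 to 127 mm above the table, on a thin stem: pinch it across y from above. Around it 12 capped tubes, 48 mm from the axis, reach 72 mm above the table.
- rotor (a joint): Knob and wheel angle, rad, growing clockwise from above (advance). The tooth ring, with the lug, is clamped on the wheel at an unknown setting: the pawl bars turning back somewhere in -0.1 to 0.1 (first notch from home) and 0.5236 farther (second). Home is 0.17 to 0.23 short of the first. Going forward the pawl drops in 0.06 past a notch. Starts at 0.72 to 1.1, ends at 1.9. Friction 0.06 N m.
- pawl (a joint): Pawl angle, rad: 0 = down, tip at the foot of a tooth; up to 0.2 riding up a tooth's slope; 1.12 = flipped off, lying back clear. Axle level, along the station's y, at x -50, z 80 mm of it; tip at y 76, lever at y 130. It tips by its own weight: let go below about 0.7 it falls onto the teeth, above about 0.95 it falls back and stays off. Under 1 N at the ball.
- pawl_ball (a point): Centre of the black ball (18 mm across) on the pawl's lever, 47 mm from its axle. Pawl down: at x -23, y 130, z 118 mm of the station (x up to 9 mm less on a tooth's slope). Pushed level towards the station's -x it flips the pawl off, and then lies at x -73, y 130, z 121 mm; pushed from there towards +x it sets the pawl down.
- stop: Home stop: upright steel pin 10 mm across, top 68 mm above the table, clamped on the station's deck; this origin is on the wheel's axis, the pin 95 mm from it along this body's -y. Turning back, a steel lug 8 mm wide on the tooth ring's rim meets the pin. Pin, teeth and pawl are stiff: the held knob turned 0.025 rad past contact already presses with some 13 N.
- vial: Loose amber vial 22 mm across, 42 mm high, on the station's deck; origin under its centre.
- beaker: Loose glass beaker 64 mm across, 85 mm high, beside the station's +y side; origin under its centre.
- reagent: Loose amber jar 52 mm across, 105 mm high, beside the station's -y side; origin under its centre.
- dropper: Loose amber dropper bottle 34 mm across, 75 mm high, beyond the station; origin under its centre.
- buffer: Loose white bottle 40 mm across, 85 mm high, beyond the station; origin under its centre.
- forceps: Loose steel forceps 130 mm long lying on the table to the right; origin under its middle.

How it is judged:
By the outcome, as a careful person would: the job done as asked, in the order asked, and still so for the second after the job is handed in, with the robot touching nothing.
It also fails if it takes over 72 s, if anything falls off the work surface, if the arm or the gripper's body presses on something with over 40 N, if the wrist force passes 120 N, or if a joint passes its speed limit or range.

## Robot

A 6-joint arm with a two-finger parallel gripper is mounted at the origin on the work surface. World frame = base frame: x ahead of the robot, y to its left, z up, the work surface at z = 0. Lengths are in mm, angles in rad, forces in N, time in s.
With the tool pointing down it reaches from about 325 to 900 mm from the base axis. Payload 3.5 kg.
Tool frame: the origin (TCP) lies at the very end of the fingers, on their centre line; the grasp point (between the pads) lies ctrl.grasp_offset behind it (ctrl.grasp_offset is the distance from the TCP to the grasp point, in mm); z points along the fingers, y is the line along which they close (so a half turn about z gives the same grasp; the last joint's range is limited). The gripper opens to 85 mm and grips with 20 to 120 N. Pads are 22 mm wide; open, the fingers measure 114 mm over their backs; the gripper's body (76 mm by 85 mm) begins 54 mm behind the grasp point. The pads swing forward as they close: fully open they stand 13 mm farther back than shut.
Start: joints at [1.222, 0.276, -0.026, 1.268, 0, 1.467], TCP at [152.089, 606.21, 231.313] pointing down, gripper open.
Joint ranges: [-3.12, 3.12], [-0.85, 1.88], [-1.08, 1.24], [-1.95, 2.15], [-1.57, 1.53], [-3.14, 3.14]. Speed limits (rad/s): [2.57, 2.57, 3.14, 3.14, 3.14, 3.14].

## Interface

Orientations are given as a rotation vector (axis times angle).
In Python, from cell import ctrl gives the robot as it stands. The module is installed in compiled form; this text tells all that it offers.
- The arm moves only by the tool play_rows, never from a script. Its argument "deltas" is text: rows parted by semicolons, each of 7 numbers parted by spaces: the shift along the tool's x, y, z in m, then the turn, a rotation vector about the tool's x, y, z in rad, then the closure, from 0 (fully open) to 1 (shut). In form: x y z ax ay az grip; .... A call has 1 to 8 rows; each row is the pose to reach, as a shift and turn from the pose commanded when the call began, along the tool's axes at that moment; what a row does not reach only later rows make up. A row lasts 1/10 s, in which the tool goes at most 50 mm and 8.59 degrees, less where a joint would pass 70% of its speed; a pose out of reach is approached as far as the arm can. A call with a gripper value outside its range is refused whole. The fingers move at their own pace and stop on an object; "squeeze" is the grip in N (left out, the last holds). Time passes only in rows, so rows that repeat a pose let the fingers close. It gives the time, the measured TCP pose, the force, the opening and the grip force at its end, in the units of the state.
- ctrl.get_obs(): the state, without advancing time (a new reading comes with each control period).
- ctrl.camera(name): name is "scene" or "top"; returns a dict with "frame" (480x640x3 uint8, red, green, blue), "fx", "fy", "cx", "cy" (pixels), "camera_from_world" (4x4, takes a point from world to camera coordinates). Camera axes: x right, y down, z forward; pixel columns grow to the right and rows downward; lengths in mm; the calibration is good to about 2 mm. A picture is of the moment at which its call begins. There is no depth.
- ctrl.finish_job(): hands the job in; it is judged then, once.
The state is a dict: "time_s": time; "q": joint angles; "qd": joint speeds; "effort": joint torques, N m; "position": TCP position; "tool_rot": TCP orientation; "ft_force": force on the tool from outside, world axes, zero at the start; "wrist_torque": the same for the moment, N m; "grip_width": finger opening in mm; "gripper_force": force on a finger pad.
Only numpy, scipy, OpenCV 4.12 (cv2) and the standard library are available. Lean on these libraries where they do the work, as an engineer would, in place of code of your own. Each camera call takes 0.05 s, during which the arm holds its last target. There are 200 camera calls.

## Working session

There is one attempt and no reset: what is moved stays moved. The work goes in short steps, Python scripts to look and compute and a tool call to move; the robot and the scene stay as the last step left them, time stands still between calls to the robot, and variables do not carry over. Pictures are saved under pics/ and viewed, at most 10 in all, crops included, and the job is handed in when it is done.

Besides the shell and the picture viewer there is one more tool, called as name(argument=value, ...), one argument or row to a line, values as JSON. play_rows: Moves the arm, as the interface text tells. Its arguments: {"type":"object","properties":{"deltas":{"type":"string"},"squeeze":{"type":"number"}},"required":["deltas"]}

```bash
mkdir -p pics; python3 - <<'E'
from cell import ctrl
import cv2,numpy as np
o=ctrl.get_obs();print(o,ctrl.grasp_offset)
for n in("scene","top"):
    c=ctrl.camera(n);cv2.imwrite(f"pics/{n}0.png",c["frame"][:,:,::-1]);print(n,c["fx"],c["fy"],c["cx"],c["cy"],np.round(c["camera_from_world"],4).tolist())
E
```

```text
{'time_s': 0.0, 'q': array([ 1.22163122e+00,  2.77134960e-01, -2.79034873e-02,  1.26798639e+00,
       -4.47005728e-06,  1.46744068e+00]), 'qd': array([ 1.11026364e-03, -5.19102247e-04,  1.34698390e-03,  2.12596416e-04,
        6.87751305e-06,  1.47016007e-03]), 'effort': array([-3.97699614e-04, -4.45506227e+01,  2.95201707e+01,  1.63823983e-02,
       -1.98319526e-05,  6.07981121e-06]), 'position': array([151.80309906, 605.47697909, 230.14782479]), 'tool_rot': array([-0.38508426, -3.11740105,  0.00341235]), 'ft_force': array([-0.1686211 , -0.61750964,  0.2842958 ]), 'wrist_torque': array([-0.06126488,  0.00626082, -0.05650015]), 'gripper_force': 0.0, 'grip_width': 85.21717293293672} 18.700000000000003
scene 515.6409087340962 515.6409087340962 318.43505100572355 239.981956593947 [[0.3874, 0.9219, 0.0088, -165.8576], [0.7922, -0.328, -0.5146, -436.2445], [-0.4715, 0.2063, -0.8574, 1488.5362], [0.0, 0.0, 0.0, 1.0]]
top 450.76411436704217 450.76411436704217 317.69009595255096 239.56175477366847 [[-0.0253, -0.9991, -0.0336, -36.7042], [-0.9804, 0.0314, -0.1947, 577.5176], [0.1956, 0.028, -0.9803, 890.7723], [0.0, 0.0, 0.0, 1.0]]
```

View pics/scene0.png

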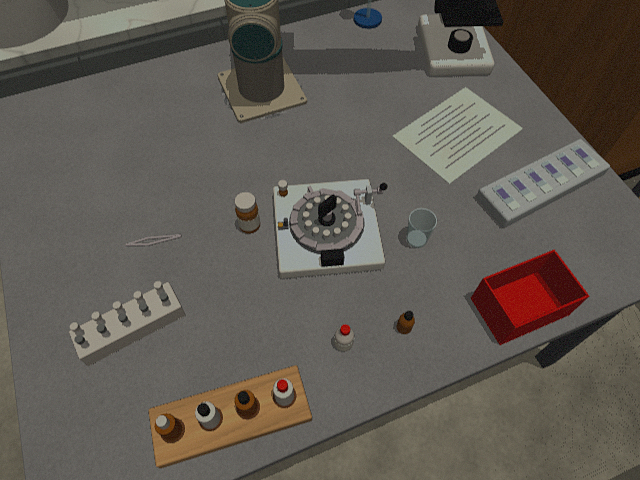

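View pics/top0.png

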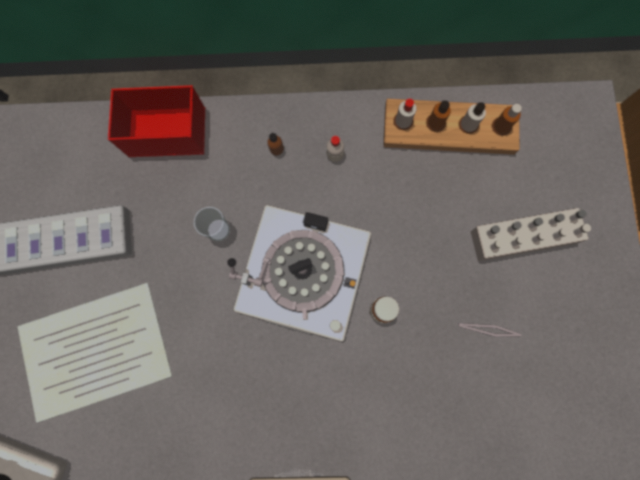

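```bash
cat > h.py <<'E'
from cell import ctrl
import cv2,numpy as np
from scipy.optimize import least_squares
def proj(c,P):
    p=c["camera_from_world"]@np.append(P,1);return np.array([c["fx"]*p[0]/p[2]+c["cx"],c["fy"]*p[1]/p[2]+c["cy"]])
def ray(c,uv,z):
    T=c["camera_from_world"];R=T[:3,:3];o=-R.T@T[:3,3];d=R.T@np.array([(uv[0]-c["cx"])/c["fx"],(uv[1]-c["cy"])/c["fy"],1.])
    return o+d*(z-o[2])/d[2]
def st(p,q): # station pose p=(x,y,yaw) point q -> world
    c,s=np.cos(p[2]),np.sin(p[2]);return np.array([p[0]+c*q[0]-s*q[1],p[1]+s*q[0]+c*q[1],q[2]])
def inv(p,w):
    c,s=np.cos(p[2]),np.sin(p[2]);dx,dy=w[0]-p[0],w[1]-p[1];return np.array([c*dx+s*dy,-s*dx+c*dy,w[2]])
E
python3 - <<'E'
from h import *
cs={n:ctrl.camera(n) for n in("scene","top")}
# order: (+x+y),(+x-y),(-x-y),(-x+y)
obs={"top":[(265,207),(370,235),(345,338),(236,310)],"scene":[(383,268),(278,276),(273,187),(375,180)]}
q=[(120,120,40),(120,-120,40),(-120,-120,40),(-120,120,40)]
for k in("top","scene"):
  for uv in obs[k]:print(k,ray(cs[k],uv,40).round())
def f(p,ks):return np.concatenate([proj(cs[k],st(p,a))-b for k in ks for a,b in zip(q,obs[k])])
for ks in(["top"],["scene"],["top","scene"]):
  r=least_squares(f,[400,0,-.2],args=(ks,));p=r.x;print(ks,p,np.abs(r.fun).max())
np.save("p.npy",p)
for n,z in(("ball",None),):
  for k in cs:print(k,"exp ball",proj(cs[k],st(p,(-23,130,118))),"knob",proj(cs[k],st(p,(0,0,127))))
t=cs["top"]["frame"][185:345,220:385,::-1];s=cs["scene"]["frame"][165:285,265:395,::-1]
a=cv2.resize(t,None,fx=3.6,fy=3.6,interpolation=cv2.INTER_CUBIC)[:560,:400*2]
cv2.imwrite("pics/t1.png",a);cv2.imwrite("pics/s1.png",cv2.resize(s,None,fx=4.6,fy=4.6,interpolation=cv2.INTER_CUBIC))
E
```

```text
top [655.  60.  40.]
top [ 586. -165.   40.]
top [ 373. -103.   40.]
top [435. 121.  40.]
scene [676.  51.  40.]
scene [ 606. -171.   40.]
scene [373. -98.  40.]
scene [449. 142.  40.]
['top'] [ 5.12959678e+02 -2.16479568e+01 -2.80175221e-01] 4.339160518709946
['scene'] [ 5.26332723e+02 -1.94342529e+01 -3.28299089e-01] 2.976702815814974
['top', 'scene'] [ 5.18207989e+02 -2.03485413e+01 -3.00262477e-01] 6.2810116284864534
scene exp ball [382.69563626 191.13850505] knob [326.30568155 201.49947447]
top exp ball [233.57367937 256.83451254] knob [300.14646142 262.500204  ]
```

View pics/t1.png

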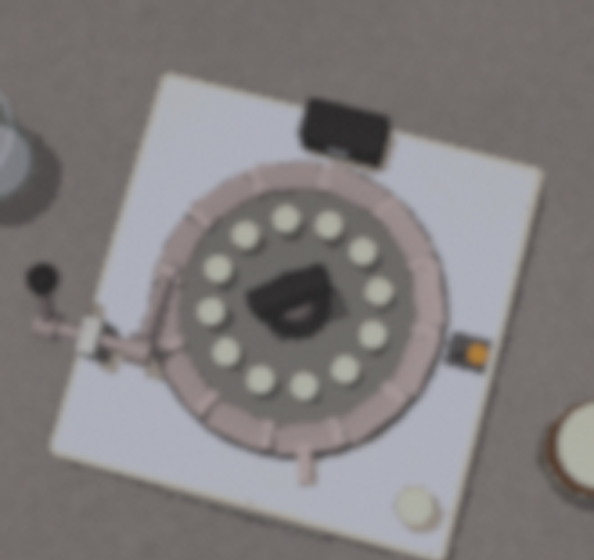

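View pics/s1.png

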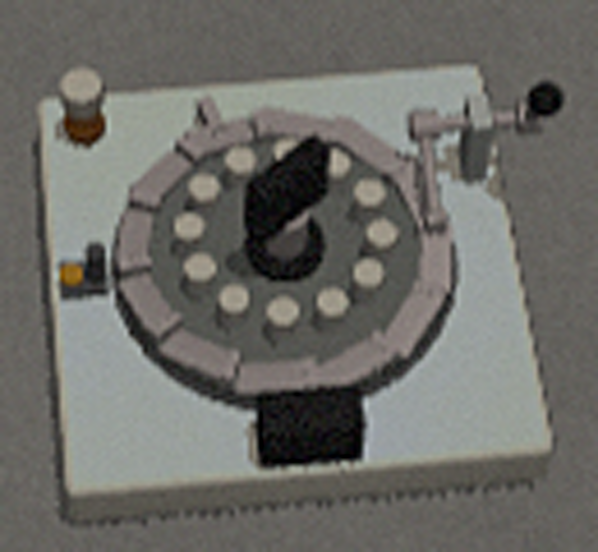

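The top crop shows the ball at (43,280), the lug at (306,478), the stop pin at about (460,350) and a knob long axis rising right. The scene crop shows the ball at (545,98), the pin at (95,260) and the pawl down on the teeth. Next I refine the pose with these corners.

```bash
python3 - <<'E'
from h import *
cs={n:ctrl.camera(n) for n in("scene","top")}
T=lambda a:np.array(a)/3.6+[220,185]-.36
S=lambda a:np.array(a)/4.6+[265,165]-.39
obs={"top":T([(165,73),(542,170),(445,560),(52,452)]),"scene":S([(552,448),(70,492),(40,98),(480,65)])}
q=[(120,120,40),(120,-120,40),(-120,-120,40),(-120,120,40)]
caps={"top":T([(287,219),(329,225),(362,251),(379,291),(373,334),(345,370),(304,386),(261,380),(226,352),(211,312),(218,268),(246,234)]),
"scene":S([(240,160),(204,187),(189,226),(200,267),(234,299),(282,313),(333,302),(368,272),(382,233),(369,192)])}
def f(p,ks):return np.concatenate([proj(cs[k],st(p,a))-b for k in ks for a,b in zip(q,obs[k])])
for ks in(["top"],["scene"],["top","scene"]):
  r=least_squares(f,[400,0,-.2],args=(ks,));p=r.x;print(ks,p.round(3),np.abs(r.fun).max().round(2))
for k in cs:
  W=np.array([ray(cs[k],u,72)[:2] for u in caps[k]])
  r=least_squares(lambda c:np.hypot(*(W-c).T)-48,[515,-20]);print(k,"axis",r.x,np.abs(r.fun).max())
  a=np.arctan2(*(W-r.x).T[::-1]);print("cap phase mod 30deg",np.rad2deg(np.angle(np.exp(12j*a).mean())/12))
p[:2]=(p[:2]+0)
np.save("p.npy",p)
# ball triangulate
ob={"top":T((43,280)),"scene":S((545,98))}
b=least_squares(lambda P:np.concatenate([proj(cs[k],P)-ob[k] for k in cs]),[500,100,118]);print("ball",b.x,b.fun,"station",inv(p,b.x),"exp",st(p,(-23,130,118)))
for n,uv,z in(("lug end",T((307,482)),60),("lug mid",T((306,465)),60),("pin",T((459,342)),68),("pinS",S((95,247)),68)):
  w=ray(cs["scene" if n=="pinS" else "top"],uv,z);s=inv(p,w);print(n,w,s,np.hypot(*s[:2]),np.arctan2(s[1],s[0]))
E
```

```text
['top'] [ 5.14293e+02 -2.00810e+01 -2.88000e-01] 1.75
['scene'] [ 5.1719e+02 -1.6854e+01 -2.9500e-01] 1.39
['top', 'scene'] [ 5.15517e+02 -1.85930e+01 -2.90000e-01] 2.52
scene axis [516.83662815 -17.64741407] 0.6575346407349016
cap phase mod 30deg 5.286929712256216
top axis [514.05982053 -19.13660301] 0.23374154771313016
cap phase mod 30deg 5.096903706211189
ball [523.6692025  114.92883297 121.06195058] [-0.71085876  0.17025076 -0.60484933 -0.17382817] station [-30.39259008 130.27202781 121.06195058] exp [530.67489127 112.55297266 118.        ]
lug end [413.42704546 -23.35033888  60.        ] [-96.4606359  -33.76905204  60.        ] 102.20079820638189 -2.8048455263631578
lug mid [422.87404177 -22.97303188  60.        ] [-87.51655396 -30.7044969   60.        ] 92.7465004555924 -2.804167776668617
pin [ 488.89036182 -111.3354506    68.        ] [  1.02247755 -96.48375999  68.        ] 96.48917764495573 -1.5601993177917386
pinS [ 487.67437152 -107.89345523   68.        ] [ -1.12751614 -93.53359192  68.        ] 93.5403875889773 -1.5828504081803207
```

play_rows(
  deltas="-0.02 -0.015 0 0 0 0 1; -0.056 -0.042 0.005 0 0 0.01 1; -0.094 -0.070 0.015 0 0 0.02 1; -0.133 -0.099 0.03 0 0 0.03 1; -0.172 -0.128 0.04 0 0 0.045 1; -0.211 -0.157 0.05 0 0 0.045 1; -0.250 -0.186 0.06 0 0 0.045 1; -0.288 -0.214 0.06 0 0 0.045 1",
)

```text
time_s: 1.1
position: [379.3, 326.2, 169.9]
tool_rot: [-0.455, -3.107, 0.003]
ft_force: [0.4, 1.1, 0.2]
grip_width: -0.0
gripper_force: 0.0
```

play_rows(
  deltas="-0.039 -0.028 0 0 0 0 1; -0.078 -0.056 0 0 0 0 1; -0.117 -0.084 0.0 0 0 0 1; -0.156 -0.112 0.0 0 0 0 1; -0.188 -0.136 0.005 0 0 0 1; -0.21 -0.152 0.01 0 0 0 1; -0.22 -0.16 0.01 0 0 0 1; -0.22 -0.16 0.01 0 0 0 1",
)

```text
time_s: 1.9
position: [544.9, 111.3, 161.3]
tool_rot: [-0.458, -3.108, -0.0]
ft_force: [-0.6, 0.9, 0.1]
grip_width: -0.1
gripper_force: 0.0
```

play_rows(
  deltas="-0.015 -0.002 0 0 0 0 1; -0.021 -0.002 0.01 0 0 0 1; -0.021 -0.002 0.03 0 0 0 1; -0.021 -0.002 0.048 0 0 0 1; -0.021 -0.002 0.051 0 0 0 1; -0.015 -0.002 0.051 0 0 0 1; -0.007 -0.002 0.051 0 0 0 1; 0.0 -0.002 0.051 0 0 0 1",
)

```text
time_s: 2.7
position: [543.6, 110.8, 111.3]
tool_rot: [0.454, 3.107, 0.001]
ft_force: [1.4, -1.1, 0.7]
grip_width: 0.2
gripper_force: 0.4
```

play_rows(
  deltas="0.006 0 0 0 0 0 1; 0.012 0 0 0 0 0 1; 0.018 0 0 0 0 0 1; 0.024 0 0 0 0 0 1; 0.030 0 0 0 0 0 1; 0.036 0 0 0 0 0 1; 0.041 0 0 0 0 0 1; 0.041 0 0 0 0 0 1",
)

```text
time_s: 3.5
position: [503.4, 122.2, 110.1]
tool_rot: [-0.454, -3.108, 0.0]
ft_force: [0.2, -0.0, 0.8]
grip_width: 0.2
gripper_force: 0.0
```

```bash
python3 - <<'E'
from h import *
s=ctrl.camera("scene")["frame"][100:300,200:460,::-1];cv2.imwrite("pics/s2.png",cv2.resize(s,None,fx=3,fy=3,interpolation=cv2.INTER_CUBIC))
p=np.load("p.npy");o=ctrl.get_obs();print(inv(p,o["position"]))
E
```

```text
[-51.2796642  131.56163436 110.24653449]
```

View pics/s2.png

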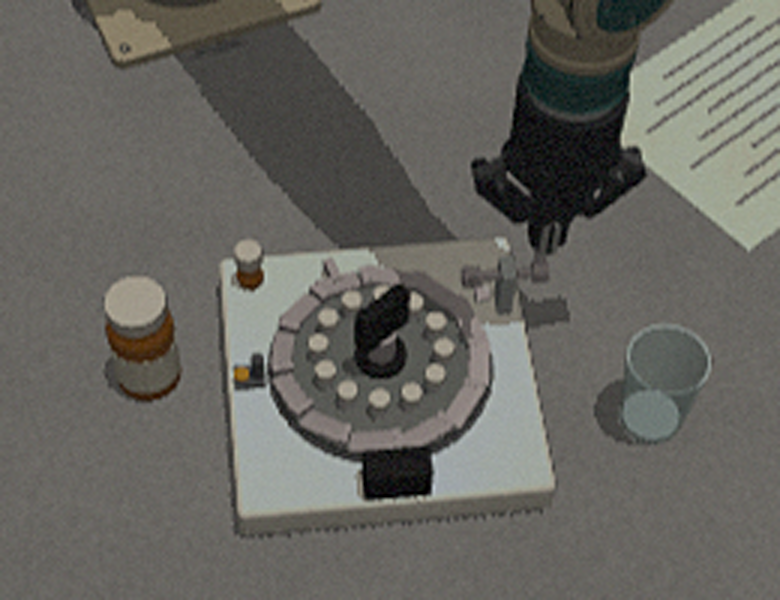

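Pawl is off the wheel; the vial, jar and beaker haven't moved. Now to the knob.

play_rows(
  deltas="0 0 -0.025 0 0 0 1; 0 0 -0.065 0 0 0.06 1; -0.008 -0.02 -0.09 0 0 0.2 0.5; -0.02 -0.05 -0.09 0 0 0.34 0.5; -0.035 -0.09 -0.09 0 0 0.48 0.5; -0.049 -0.125 -0.09 0 0 0.62 0.5; -0.05 -0.13 -0.09 0 0 0.76 0.5; -0.051 -0.1315 -0.09 0 0 0.9 0.5",
)

```text
time_s: 4.35
position: [516.0, -20.3, 200.4]
tool_rot: [1.773, 2.593, 0.0]
ft_force: [-0.4, 0.2, -0.0]
grip_width: 43.1
gripper_force: 0.0
```

play_rows(
  deltas="0 0 0.0 0 0 0.028 0.5; 0 0 0 0 0 0.028 0.5",
)

```text
time_s: 4.55
position: [515.7, -18.6, 200.3]
tool_rot: [1.796, 2.578, 0.0]
ft_force: [-0.1, -0.2, -0.5]
grip_width: 42.8
gripper_force: 0.0
```

```bash
cat >> h.py <<'E'
def rep():
    p=np.load("p.npy");o=ctrl.get_obs();R=cv2.Rodrigues(o["tool_rot"])[0]
    print("t",round(o["time_s"],2),"st",inv(p,o["position"]).round(1),"yaw_y",np.arctan2(R[1,1],R[0,1]).round(4),"F",o["ft_force"].round(1),"M",o["wrist_torque"].round(3),"w",round(o["grip_width"],1),"g",round(o["gripper_force"],1),"q6",o["q"][5].round(3),"err to axis tool",(R.T@(np.array([p[0],p[1],0])-o["position"]))[:2].round(1))
E
python3 -c "
from h import *
rep()"
```

```text
t 4.55 st [2.000e-01 0.000e+00 2.003e+02] yaw_y 0.3538 F [-0.1 -0.2 -0.5] M [-0.008  0.014 -0.001] w 42.8 g 0.0 q6 1.055 err to axis tool [ 0.1 -0.2]
```

play_rows(
  deltas="0 0 0.03 0 0 0 0.5; 0 0 0.065 0 0 0 0.5; 0 0 0.09 0 0 0 0.5; 0 0 0.107 0 0 0 0.5; 0 0 0.107 0 0 0 0.6; 0 0 0.107 0 0 0 0.8; 0 0 0.107 0 0 0 1; 0 0 0.107 0 0 0 1",
  squeeze=25,
)

```text
time_s: 5.35
position: [515.8, -18.6, 94.3]
tool_rot: [1.797, 2.576, 0.0]
ft_force: [-1.3, -0.1, 1.5]
grip_width: 13.7
gripper_force: 27.4
```

play_rows(
  deltas="0 0 0 0 0 0 1; 0 0 0 0 0 0 1; 0 0 0 0 0 0 1",
)

```text
time_s: 5.65
position: [515.8, -18.5, 94.2]
tool_rot: [1.798, 2.576, 0.001]
ft_force: [-4.4, 0.2, 5.6]
grip_width: 13.8
gripper_force: 28.2
```

```bash
python3 -c "
from h import *
rep()"
```

```text
t 5.65 st [ 0.3  0.1 94.2] yaw_y 0.3522 F [-4.4  0.2  5.6] M [0.082 0.629 0.046] w 13.8 g 28.2 q6 1.057 err to axis tool [ 0.1 -0.4]
```

play_rows(
  deltas="0 0 0 0 0 -0.07 1; 0 0 0 0 0 -0.2 1; 0 0 0 0 0 -0.34 1; 0 0 0 0 0 -0.48 1; 0 0 0 0 0 -0.62 1; 0 0 0 0 0 -0.75 1; 0 0 0 0 0 -0.87 1; 0 0 0 0 0 -0.96 1",
)

```text
time_s: 6.45
position: [516.1, -18.2, 94.2]
tool_rot: [0.399, 3.115, 0.002]
ft_force: [-1.3, 1.2, 5.1]
grip_width: 13.8
gripper_force: 28.2
```

play_rows(
  deltas="0 0 0 0 0 -0.02 1; 0 0 0 0 0 -0.04 1; 0 0 0 0 0 -0.05 1; 0 0 0 0 0 -0.06 1; 0 0 0 0 0 -0.06 1",
)

```text
time_s: 6.95
position: [516.1, -18.1, 94.2]
tool_rot: [0.311, 3.125, 0.002]
ft_force: [-3.1, 1.4, 5.2]
grip_width: 13.4
gripper_force: 28.2
```

```bash
python3 - <<'E'
from h import *
rep()
c=ctrl.camera("top");cv2.imwrite("pics/t3.png",cv2.resize(c["frame"][205:345,225:385,::-1],None,fx=4,fy=4,interpolation=cv2.INTER_CUBIC))
E
```

```text
t 6.95 st [ 0.5  0.6 94.2] yaw_y 1.3723 F [-3.1  1.4  5.2] M [0.385 0.565 0.021] w 13.4 g 28.2 q6 0.037 err to axis tool [ 0.6 -0.7]
```

View pics/t3.png

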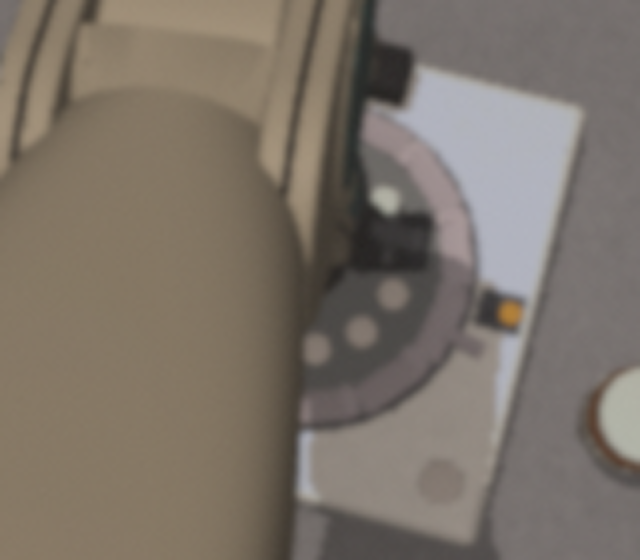

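play_rows(
  deltas="0 0 0 0 0 -0.02 1; 0 0 0 0 0 -0.04 1; 0 0 0 0 0 -0.055 1; 0 0 0 0 0 -0.065 1; 0 0 0 0 0 -0.07 1; 0 0 0 0 0 -0.07 1",
)

```text
time_s: 7.6
position: [516.1, -18.1, 94.2]
tool_rot: [0.202, 3.134, 0.002]
ft_force: [-2.9, 1.1, 5.0]
grip_width: 14.1
gripper_force: 28.2
```

```bash
python3 -c "
from h import *
rep()"
```

```text
t 7.6 st [ 0.5  0.7 94.2] yaw_y 1.4422 F [-2.9  1.1  5. ] M [ 0.382  0.575 -0.031] w 14.1 g 28.2 q6 -0.033 err to axis tool [ 0.7 -0.7]
```

play_rows(
  deltas="0 0 0 0 0 -0.005 1; 0 0 0 0 0 -0.01 1; 0 0 0 0 0 -0.01 1",
)

```text
time_s: 7.9
position: [516.1, -18.1, 94.2]
tool_rot: [0.186, 3.135, 0.002]
ft_force: [-1.5, 1.8, 5.4]
grip_width: 13.2
gripper_force: 28.2
```

```bash
python3 -c "
from h import *
rep()"
```

```text
t 7.9 st [ 0.4  0.7 94.2] yaw_y 1.4522 F [-1.5  1.8  5.4] M [ 0.376  0.531 -0.043] w 13.2 g 28.2 q6 -0.043 err to axis tool [ 0.7 -0.7]
```

Not yet in contact. Continuing in 10 mrad steps.

play_rows(
  deltas="0 0 0 0 0 -0.005 1; 0 0 0 0 0 -0.01 1; 0 0 0 0 0 -0.01 1",
)

```text
time_s: 8.2
position: [516.2, -18.1, 94.2]
tool_rot: [0.17, 3.136, 0.002]
ft_force: [-3.7, 1.8, 4.5]
grip_width: 13.5
gripper_force: 28.2
```

```bash
python3 -c "
from h import *
rep()"
```

```text
t 8.2 st [ 0.5  0.7 94.2] yaw_y 1.4623 F [-3.7  1.8  4.5] M [ 0.349  0.558 -0.064] w 13.5 g 28.2 q6 -0.053 err to axis tool [ 0.7 -0.7]
```

play_rows(
  deltas="0 0 0 0 0 -0.004 1; 0 0 0 0 0 -0.008 1; 0 0 0 0 0 -0.008 1",
)

```text
time_s: 8.5
position: [516.1, -18.1, 94.2]
tool_rot: [0.158, 3.136, 0.002]
ft_force: [-2.1, 1.2, 5.4]
grip_width: 13.5
gripper_force: 28.2
```

```bash
python3 -c "
from h import *
rep()"
```

```text
t 8.5 st [ 0.5  0.7 94.2] yaw_y 1.4702 F [-2.1  1.2  5.4] M [ 0.365  0.561 -0.039] w 13.5 g 28.2 q6 -0.06 err to axis tool [ 0.7 -0.7]
```

play_rows(
  deltas="0 0 0 0 0 -0.004 1; 0 0 0 0 0 -0.008 1; 0 0 0 0 0 -0.008 1",
)

```text
time_s: 8.8
position: [516.2, -18.1, 94.2]
tool_rot: [0.145, 3.137, 0.002]
ft_force: [-2.5, 2.4, 6.5]
grip_width: 13.8
gripper_force: 28.2
```

```bash
python3 -c "
from h import *
rep()"
```

```text
t 8.8 st [ 0.5  0.7 94.2] yaw_y 1.4782 F [-2.5  2.4  6.5] M [ 0.445  0.543 -0.063] w 13.8 g 28.2 q6 -0.068 err to axis tool [ 0.7 -0.7]
```

play_rows(
  deltas="0 0 0 0 0 -0.004 1; 0 0 0 0 0 -0.006 1; 0 0 0 0 0 -0.006 1",
)

```text
time_s: 9.1
position: [516.2, -18.0, 94.2]
tool_rot: [0.136, 3.137, 0.002]
ft_force: [-3.2, 2.0, 6.6]
grip_width: 13.5
gripper_force: 28.2
```

```bash
python3 -c "
from h import *
rep()"
```

```text
t 9.1 st [ 0.5  0.7 94.2] yaw_y 1.4842 F [-3.2  2.   6.6] M [ 0.414  0.593 -0.035] w 13.5 g 28.2 q6 -0.074 err to axis tool [ 0.7 -0.7]
```

play_rows(
  deltas="0 0 0 0 0 -0.004 1; 0 0 0 0 0 -0.007 1; 0 0 0 0 0 -0.007 1",
)

```text
time_s: 9.4
position: [516.2, -18.1, 94.2]
tool_rot: [0.125, 3.138, 0.002]
ft_force: [-2.4, 1.7, 5.5]
grip_width: 13.4
gripper_force: 28.2
```

```bash
python3 -c "
from h import *
rep()"
```

```text
t 9.4 st [ 0.5  0.7 94.2] yaw_y 1.4911 F [-2.4  1.7  5.5] M [ 0.451  0.595 -0.066] w 13.4 g 28.2 q6 -0.081 err to axis tool [ 0.7 -0.7]
```

play_rows(
  deltas="0 0 0 0 0 -0.004 1; 0 0 0 0 0 -0.006 1; 0 0 0 0 0 -0.006 1",
)

```text
time_s: 9.7
position: [516.1, -18.1, 94.2]
tool_rot: [0.116, 3.138, 0.002]
ft_force: [-2.1, 2.0, 5.4]
grip_width: 13.5
gripper_force: 28.2
```

```bash
python3 -c "
from h import *
rep()"
```

```text
t 9.7 st [ 0.4  0.7 94.2] yaw_y 1.4972 F [-2.1  2.   5.4] M [ 0.432  0.584 -0.022] w 13.5 g 28.2 q6 -0.087 err to axis tool [ 0.7 -0.7]
```

play_rows(
  deltas="0 0 0 0 0 -0.004 1; 0 0 0 0 0 -0.007 1; 0 0 0 0 0 -0.007 1",
)

```text
time_s: 10.0
position: [516.1, -18.1, 94.2]
tool_rot: [0.105, 3.139, 0.002]
ft_force: [-2.7, 1.2, 5.2]
grip_width: 13.9
gripper_force: 28.2
```

```bash
python3 -c "
from h import *
rep()"
```

```text
t 10.0 st [ 0.5  0.7 94.2] yaw_y 1.5042 F [-2.7  1.2  5.2] M [ 0.41   0.567 -0.06 ] w 13.9 g 28.2 q6 -0.094 err to axis tool [ 0.7 -0.7]
```

play_rows(
  deltas="0 0 0 0 0 -0.004 1; 0 0 0 0 0 -0.006 1; 0 0 0 0 0 -0.006 1",
)

```text
time_s: 10.3
position: [516.1, -18.1, 94.2]
tool_rot: [0.095, 3.139, 0.002]
ft_force: [-3.1, 1.6, 4.5]
grip_width: 13.5
gripper_force: 28.2
```

```bash
python3 -c "
from h import *
rep()"
```

```text
t 10.3 st [ 0.4  0.7 94.2] yaw_y 1.5102 F [-3.1  1.6  4.5] M [ 0.444  0.511 -0.016] w 13.5 g 28.2 q6 -0.1 err to axis tool [ 0.7 -0.7]
```

play_rows(
  deltas="0 0 0 0 0 -0.004 1; 0 0 0 0 0 -0.007 1; 0 0 0 0 0 -0.007 1",
)

```text
time_s: 10.6
position: [516.1, -18.1, 94.2]
tool_rot: [0.086, 3.139, 0.002]
ft_force: [-3.6, 1.7, 4.9]
grip_width: 13.8
gripper_force: 28.4
```

```bash
python3 - <<'E'
from h import *
rep()
c=ctrl.camera("top");a=cv2.resize(c["frame"][260:320,310:370,::-1],None,fx=9,fy=9,interpolation=cv2.INTER_CUBIC)
cv2.imwrite("pics/t4.png",a)
E
```

```text
t 10.6 st [ 0.4  0.7 94.2] yaw_y 1.5162 F [-3.6  1.7  4.9] M [ 0.427  0.556 -0.285] w 13.8 g 28.4 q6 -0.107 err to axis tool [ 0.7 -0.7]
```

View pics/t4.png

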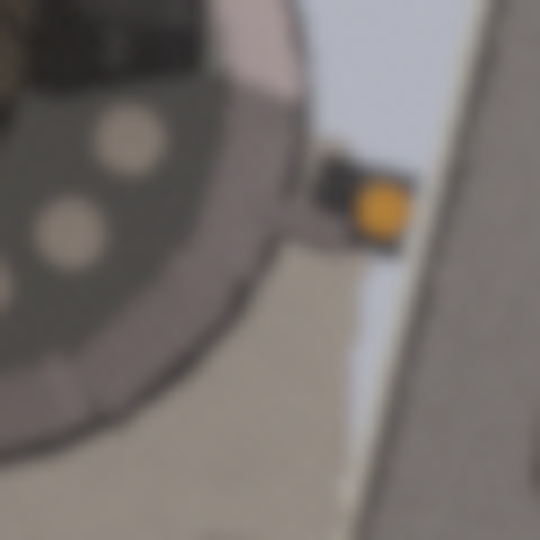

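Lug meets the pin (about 2.5 N). Release, then flip the pawl down.

play_rows(
  deltas="0 0 0 0 0 0.002 0.8; 0 0 0 0 0 0.002 0.5; 0 0 0 0 0 0.002 0.5; 0 0 -0.01 0 0 0 0.5; 0 0 -0.05 0 0 0 0.5; 0 0 -0.09 0 0 0 0.5; 0.008 0.017 -0.106 0 0 0 0.6; 0.028 0.057 -0.106 0 0 0 1",
)

```text
time_s: 11.45
position: [495.4, 38.5, 204.2]
tool_rot: [0.091, 3.13, -0.002]
ft_force: [-0.1, 0.1, 0.1]
grip_width: 21.0
gripper_force: 0.0
```

play_rows(
  deltas="0.018 0.036 0 0 0 0 1; 0.036 0.072 0 0 0 0 1; 0.045 0.092 0 0 0 0 1; 0.047 0.095 0.02 0 0 0 1; 0.047 0.095 0.06 0 0 0 1; 0.047 0.095 0.085 0 0 0 1; 0.047 0.095 0.092 0 0 0 1; 0.047 0.095 0.092 0 0 0 1",
)

```text
time_s: 12.25
position: [448.1, 137.1, 106.9]
tool_rot: [-0.084, -3.139, 0.001]
ft_force: [0.6, -0.9, 0.3]
grip_width: 0.3
gripper_force: 0.0
```

```bash
python3 -c "
from h import *
rep()"
```

```text
t 12.25 st [-109.1  129.9  106.9] yaw_y 1.517 F [ 0.6 -0.9  0.3] M [0.025 0.009 0.004] w 0.3 g 0.0 q6 0.213 err to axis tool [ -75.9 -151.8]
```

play_rows(
  deltas="-0.012 -0.003 0 0 0 0 1; -0.018 -0.0043 0 0 0 0 1; -0.024 -0.0058 0 0 0 0 1; -0.030 -0.0072 0 0 0 0 1; -0.036 -0.0086 0 0 0 0 1; -0.042 -0.01 0 0 0 0 1; -0.048 -0.0115 0 0 0 0 1; -0.048 -0.0115 0 0 0 0 1",
)

```text
time_s: 13.05
position: [497.2, 123.0, 107.4]
tool_rot: [0.085, 3.14, 0.0]
ft_force: [0.6, 0.2, -0.6]
grip_width: -0.5
gripper_force: 0.0
```

play_rows(
  deltas="0.01 0.002 0 0 0 0 1; 0.02 0.005 -0.01 0 0 0 1; 0.02 0.005 -0.05 0 0 0 1; 0.02 0.005 -0.09 0 0 0 1; 0.002 -0.03 -0.092 0 0 0 0.5; -0.02 -0.075 -0.092 0 0 0 0.5; -0.027 -0.12 -0.092 0 0 0 0.5; -0.028 -0.14 -0.092 0 0 0 0.5",
)

```text
time_s: 13.85
position: [516.4, -20.4, 200.3]
tool_rot: [0.087, 3.139, -0.002]
ft_force: [0.5, 0.2, -0.5]
grip_width: 42.8
gripper_force: 0.0
```

```bash
python3 - <<'E'
from h import *
rep()
a,b=[ctrl.camera(n)["frame"][:,:,::-1] for n in("scene","top")]
a=cv2.resize(a[165:285,265:395],(400,370),interpolation=cv2.INTER_CUBIC);b=cv2.resize(b[205:345,225:385],(400,370),interpolation=cv2.INTER_CUBIC)
cv2.imwrite("pics/c5.png",np.hstack([a,b]))
E
```

```text
t 13.85 st [  1.4  -1.4 200.3] yaw_y 1.5151 F [ 0.5  0.2 -0.5] M [ 0.083 -0.053  0.021] w 42.8 g 0.0 q6 -0.108 err to axis tool [1.2 1.9]
```

View pics/c5.png

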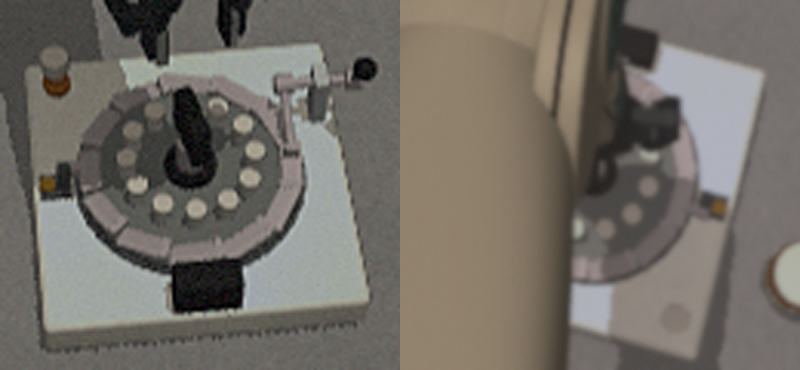

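Pawl is down on the teeth (scene crop, lever arm at (288,110), ball at (365,70)), and the lug is at the pin. Regrip.

play_rows(
  deltas="0.0005 0.0018 0.03 0 0 0 0.5; 0.0005 0.0018 0.07 0 0 0.001 0.5; 0.0005 0.0018 0.095 0 0 0.001 0.5; 0.0005 0.0018 0.106 0 0 0.001 0.5; 0.0005 0.0018 0.106 0 0 0.001 0.6; 0.0005 0.0018 0.106 0 0 0.001 0.8; 0.0005 0.0018 0.106 0 0 0.001 1; 0.0005 0.0018 0.106 0 0 0.001 1",
)

```text
time_s: 14.75
position: [516.9, -18.1, 94.9]
tool_rot: [0.088, 3.139, -0.007]
ft_force: [-1.4, -5.7, -1.5]
grip_width: 13.5
gripper_force: 26.7
```

play_rows(
  deltas="0 0 0 0 0 0 1; 0 0 0 0 0 0 1; 0 0 0 0 0 0 1",
)

```text
time_s: 15.05
position: [516.9, -18.2, 94.9]
tool_rot: [0.089, 3.139, -0.007]
ft_force: [-0.7, -5.3, -2.0]
grip_width: 13.7
gripper_force: 26.7
```

```bash
python3 -c "
from h import *
rep()"
```

```text
t 15.05 st [ 1.2  0.8 94.9] yaw_y 1.5143 F [-0.7 -5.3 -2. ] M [-0.837  0.217 -0.137] w 13.7 g 26.7 q6 -0.101 err to axis tool [ 1.6 -0.1]
```

play_rows(
  deltas="0 0 0 0 0 0.03 1; 0 0 0 0 0 0.08 1; 0 0 0 0 0 0.14 1; 0 0 0 0 0 0.2 1; 0 0 0 0 0 0.25 1; 0 0 0 0 0 0.29 1; 0 0 0 0 0 0.31 1; 0 0 0 0 0 0.31 1",
)

```text
time_s: 15.85
position: [516.8, -18.5, 94.9]
tool_rot: [0.572, 3.087, -0.008]
ft_force: [-1.0, -7.1, -2.1]
grip_width: 13.7
gripper_force: 26.5
```

play_rows(
  deltas="0 0 0 0 0 0 1; 0 0 0 0 0 0 1; 0 0 0 0 0 -0.02 1; 0 0 0 0 0 -0.04 1; 0 0 0 0 0 -0.055 1; 0 0 0 0 0 -0.065 1; 0 0 0 0 0 -0.07 1; 0 0 0 0 0 -0.07 1",
)

```text
time_s: 16.65
position: [516.9, -18.5, 94.9]
tool_rot: [0.463, 3.105, -0.008]
ft_force: [-1.2, -7.8, -2.3]
grip_width: 13.8
gripper_force: 26.5
```

```bash
python3 -c "
from h import *
rep()"
```

```text
t 16.65 st [ 1.2  0.5 94.9] yaw_y 1.2746 F [-1.2 -7.8 -2.3] M [-1.003  0.287 -0.067] w 13.8 g 26.5 q6 0.138 err to axis tool [ 1.5 -0.1]
```

play_rows(
  deltas="0 0 0 0 0 -0.004 1; 0 0 0 0 0 -0.008 1; 0 0 0 0 0 -0.008 1",
)

```text
time_s: 16.95
position: [516.9, -18.4, 94.9]
tool_rot: [0.451, 3.107, -0.008]
ft_force: [-1.8, -7.4, -2.2]
grip_width: 13.7
gripper_force: 26.5
```

```bash
python3 -c "
from h import *
rep()"
```

```text
t 16.95 st [ 1.3  0.5 94.9] yaw_y 1.2825 F [-1.8 -7.4 -2.2] M [-0.966  0.258 -0.135] w 13.7 g 26.5 q6 0.13 err to axis tool [ 1.6 -0.1]
```

play_rows(
  deltas="0 0 0 0 0 -0.004 1; 0 0 0 0 0 -0.007 1; 0 0 0 0 0 -0.007 1",
)

```text
time_s: 17.25
position: [516.9, -18.4, 94.9]
tool_rot: [0.44, 3.108, -0.008]
ft_force: [-0.5, -6.5, -1.4]
grip_width: 13.7
gripper_force: 26.5
```

```bash
python3 -c "
from h import *
rep()"
```

```text
t 17.25 st [ 1.2  0.6 94.9] yaw_y 1.2895 F [-0.5 -6.5 -1.4] M [-0.976  0.223 -0.047] w 13.7 g 26.5 q6 0.123 err to axis tool [ 1.5 -0.1]
```

play_rows(
  deltas="0 0 0 0 0 -0.004 1; 0 0 0 0 0 -0.007 1; 0 0 0 0 0 -0.007 1",
)

```text
time_s: 17.55
position: [516.9, -18.4, 94.9]
tool_rot: [0.429, 3.11, -0.008]
ft_force: [-1.2, -6.1, -2.1]
grip_width: 13.4
gripper_force: 26.5
```

```bash
python3 -c "
from h import *
rep()"
```

```text
t 17.55 st [ 1.3  0.6 94.9] yaw_y 1.2965 F [-1.2 -6.1 -2.1] M [-0.873  0.258 -0.064] w 13.4 g 26.5 q6 0.116 err to axis tool [ 1.6 -0.1]
```

play_rows(
  deltas="0 0 0 0 0 -0.004 1; 0 0 0 0 0 -0.007 1; 0 0 0 0 0 -0.007 1",
)

```text
time_s: 17.85
position: [516.9, -18.4, 94.9]
tool_rot: [0.419, 3.111, -0.007]
ft_force: [-0.9, -6.9, -2.0]
grip_width: 13.9
gripper_force: 26.7
```

```bash
python3 -c "
from h import *
rep()"
```

```text
t 17.85 st [ 1.2  0.6 94.9] yaw_y 1.3032 F [-0.9 -6.9 -2. ] M [-0.977  0.226 -0.175] w 13.9 g 26.7 q6 0.11 err to axis tool [ 1.5 -0.1]
```

play_rows(
  deltas="0 0 0 0 0 -0.004 1; 0 0 0 0 0 -0.004 1; 0 0 0 0 0 -0.004 1",
)

```text
time_s: 18.15
position: [516.9, -18.4, 94.9]
tool_rot: [0.413, 3.112, -0.007]
ft_force: [-0.7, -7.1, -2.1]
grip_width: 13.9
gripper_force: 27.4
```

```bash
python3 -c "
from h import *
rep()"
```

```text
t 18.15 st [ 1.3  0.5 94.9] yaw_y 1.3066 F [-0.7 -7.1 -2.1] M [-0.923  0.245 -0.307] w 13.9 g 27.4 q6 0.106 err to axis tool [ 1.6 -0.1]
```

First notch rested (~3 N, 0.21 rad from home). Now the second.

play_rows(
  deltas="0 0 0 0 0 0.05 1; 0 0 0 0 0 0.14 1; 0 0 0 0 0 0.25 1; 0 0 0 0 0 0.36 1; 0 0 0 0 0 0.46 1; 0 0 0 0 0 0.54 1; 0 0 0 0 0 0.59 1; 0 0 0 0 0 0.615 1",
)

```text
time_s: 18.95
position: [516.4, -19.1, 94.9]
tool_rot: [1.336, 2.839, -0.009]
ft_force: [-2.9, -8.7, -1.1]
grip_width: 13.9
gripper_force: 26.6
```

play_rows(
  deltas="0 0 0 0 0 0 1; 0 0 0 0 0 0 1; 0 0 0 0 0 0 1; 0 0 0 0 0 -0.02 1; 0 0 0 0 0 -0.04 1; 0 0 0 0 0 -0.055 1; 0 0 0 0 0 -0.07 1; 0 0 0 0 0 -0.07 1",
)

```text
time_s: 19.75
position: [516.5, -19.0, 94.9]
tool_rot: [1.234, 2.885, -0.009]
ft_force: [-2.7, -8.5, -0.7]
grip_width: 13.5
gripper_force: 26.6
```

```bash
python3 -c "
from h import *
rep()"
```

```text
t 19.75 st [ 1.1 -0.1 94.9] yaw_y 0.7625 F [-2.7 -8.5 -0.7] M [-1.329  0.391  0.063] w 13.5 g 26.6 q6 0.65 err to axis tool [ 1.5 -0. ]
```

play_rows(
  deltas="0 0 0 0 0 -0.005 1; 0 0 0 0 0 -0.01 1; 0 0 0 0 0 -0.01 1; 0 0 0 0 0 -0.01 1",
)

```text
time_s: 20.15
position: [516.5, -19.0, 94.8]
tool_rot: [1.22, 2.891, -0.009]
ft_force: [-2.6, -8.2, -1.9]
grip_width: 13.4
gripper_force: 26.6
```

```bash
python3 -c "
from h import *
rep()"
```

```text
t 20.15 st [ 1.1 -0.1 94.8] yaw_y 0.7722 F [-2.6 -8.2 -1.9] M [-1.282  0.395 -0.051] w 13.4 g 26.6 q6 0.64 err to axis tool [ 1.5 -0.1]
```

play_rows(
  deltas="0 0 0 0 0 -0.003 1; 0 0 0 0 0 -0.006 1; 0 0 0 0 0 -0.006 1; 0 0 0 0 0 -0.006 1",
)

```text
time_s: 20.55
position: [516.5, -19.0, 94.9]
tool_rot: [1.212, 2.895, -0.009]
ft_force: [-2.2, -8.4, -1.3]
grip_width: 13.5
gripper_force: 26.6
```

```bash
python3 -c "
from h import *
rep()"
```

```text
t 20.55 st [ 1.1 -0.1 94.9] yaw_y 0.778 F [-2.2 -8.4 -1.3] M [-1.318  0.347 -0.074] w 13.5 g 26.6 q6 0.634 err to axis tool [ 1.5 -0. ]
```

play_rows(
  deltas="0 0 0 0 0 -0.003 1; 0 0 0 0 0 -0.005 1; 0 0 0 0 0 -0.005 1; 0 0 0 0 0 -0.005 1",
)

```text
time_s: 20.95
position: [516.6, -19.0, 94.9]
tool_rot: [1.205, 2.898, -0.009]
ft_force: [-2.3, -7.6, -1.5]
grip_width: 13.3
gripper_force: 27.3
```

```bash
python3 -c "
from h import *
rep()"
```

```text
t 20.95 st [ 1.1 -0.1 94.9] yaw_y 0.7824 F [-2.3 -7.6 -1.5] M [-1.289  0.302 -0.258] w 13.3 g 27.3 q6 0.63 err to axis tool [ 1.5 -0.1]
```

Second notch is resting (~2.5 N). Release and retreat.

play_rows(
  deltas="0 0 0 0 0 0 0.8; 0 0 0 0 0 0 0.5; 0 0 0 0 0 0 0.5; 0 0 -0.01 0 0 0 0.5; 0 0 -0.05 0 0 0 0.5; 0 0 -0.095 0 0 0 0.5; 0 0 -0.12 0 0 0 0.5; 0 0 -0.13 0 0 0 0.5",
)

```text
time_s: 21.75
position: [518.6, -16.3, 227.8]
tool_rot: [1.199, 2.896, 0.003]
ft_force: [0.6, 0.4, -0.1]
grip_width: 42.8
gripper_force: 0.0
```

play_rows(
  deltas="0.02 0 0 0 0 0 0.5; 0.06 0 -0.02 0 0 0 0.5; 0.1 0 -0.04 0 0 0 0.5; 0.14 0 -0.04 0 0 0 0.5; 0.16 0 -0.04 0 0 0 0.5; 0.16 0 -0.04 0 0 0 0.5",
)

```text
time_s: 22.35
position: [398.9, 98.6, 261.4]
tool_rot: [-1.196, -2.9, 0.002]
ft_force: [-0.4, 0.1, 0.3]
grip_width: 42.3
gripper_force: 0.0
```

```bash
python3 - <<'E'
from h import *
rep()
a,b=[ctrl.camera(n)["frame"][:,:,::-1] for n in("scene","top")]
a=cv2.resize(a[165:285,265:395],(400,370),interpolation=cv2.INTER_CUBIC);b=cv2.resize(b[205:345,225:385],(400,370),interpolation=cv2.INTER_CUBIC)
cv2.imwrite("pics/c6.png",np.hstack([a,b]))
E
```

```text
t 22.35 st [-145.3   78.9  261.4] yaw_y 0.7887 F [-0.4  0.1  0.3] M [-0.054 -0.043  0.017] w 42.3 g 0.0 q6 0.866 err to axis tool [-166.3   -0.2]
```

View pics/c6.png

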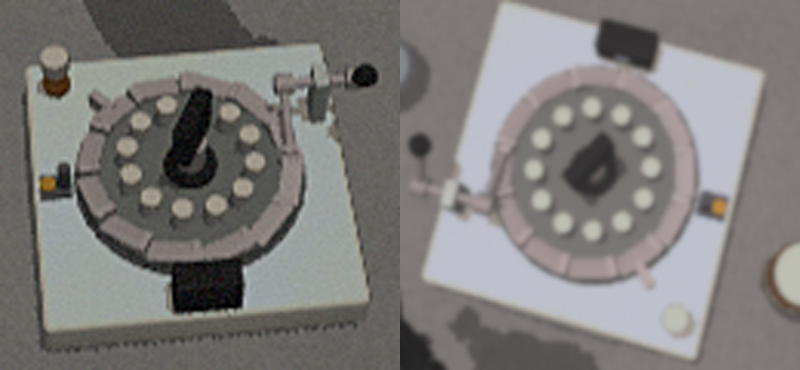

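The picture shows the pawl down on the teeth, the wheel advanced and the vial in place. I'll check the lug angle against the expected -2.38 rad, then hand in.

```bash
python3 - <<'E'
from h import *
p=np.load("p.npy");c=ctrl.camera("top")
s=inv(p,ray(c,(225+244/2.5,205+273/2.643),60));a=np.arctan2(s[1],s[0]);print(s,a)
if abs(a+2.38)<.06:print(ctrl.finish_job())
E
```

```text
[-67.34785189 -62.99890082  60.        ] -2.3895465938814766
the job is handed in; nothing more can be done
None
```

The carousel was homed gently on its stop, then advanced two notches one at a time, and it was handed in with the wheel resting on the second notch, pawl down; final images show nothing around the wheel disturbed, though the bottles beyond the station weren't re-checked.

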